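Load a feed roller on the roller stand

ROBOT

A 6-joint arm with a two-finger parallel gripper is mounted at the origin on the work surface. World frame = base frame: x ahead of the robot, y to its left, z up, the work surface at z = 0. Lengths are in m, angles in degrees, forces in N, time in s.
With the tool pointing down it reaches from about 0.4 to 0.825 m from the base axis. Payload 7 kg.
Tool frame: the origin (TCP) lies midway between the tips of the shut fingers; the grasp point (between the pads) lies r.pinch_z behind it (r.pinch_z is the distance from the TCP to the grasp point, in m); z points along the fingers, y is the line along which they close (so a half turn about z gives the same grasp; the last joint's range is limited). The gripper opens to 88 mm and grips with 3 to 60 N. Pads are 19 mm wide; open, the fingers measure 130 mm over their backs; the gripper's body (78 mm by 193 mm) begins 47 mm behind the grasp point.
Start: joints at [16.507, 20.546, 0.682, 0, -70.136, -16.507], TCP at [0.675, -0, 0.227] pointing down, gripper open.
Joint ranges: [-176.03, 176.03], [-82.01, 121.73], [-58.28, 71.71], [-173.87, 95.51], [-174.79, -0.11], [-173.66, 173.66]. Speed limits (degrees/s): [136.94, 136.94, 172.46, 180, 180, 180].

INTERFACE

Orientations are given as [roll, pitch, yaw] about the fixed x, y, z axes, in that order (R = Rz(yaw) Ry(pitch) Rx(roll)).
In Python, from plant import r, optics, job gives the robot as it stands.
- The arm moves only by the shell command python3 -m crank 'ROWS' [FORCE]. ROWS is JSON, a list of rows, each an object with "xyz": the shift along the tool's x, y, z in units of 30 mm (1.0 is 30 mm), a list of three; "delta_rot": the turn, a rotation vector about the tool's x, y, z in degrees, a list of three; "claw": the closure, from 0 (fully open) to 1 (shut). A call has 1 to 20 rows; each row is the pose to reach, as a shift and turn from the pose commanded when the call began, along the tool's axes at that moment; what a row does not reach only later rows make up. A row lasts 1/8 s, in which the tool goes at most 62.5 mm and 10.7 degrees, less where a joint would pass 70% of its speed; a pose out of reach is approached as far as the arm can. A call with a gripper value outside its range is refused whole. The fingers move at their own pace and stop on an object; FORCE is the grip in N (left out, the last holds). Time passes only in rows, so rows that repeat a pose let the fingers close. It gives the time, the measured TCP pose, the force, the opening and the grip force at its end, in the units of the state.
- r.get_state(): the state, without advancing time (a new reading comes with each control period).
- optics.capture(name): name is "scene" or "side" or "wrist"; returns a dict with "img" (480x640x3 uint8, blue, green, red), "fovy" (degrees; the focal length in pixels is half the picture's height over the tangent of half this angle, whatever the lens; pixels are square), "cx", "cy" (the principal point, pixels), "eye" and "rotation" of the camera in the world; the wrist camera has in their place "hand_eye" (4x4, takes a point from camera to tool coordinates, whose origin is the TCP and whose axes are the flange's). Camera axes: x right, y up, looking along -z (the intrinsics and any distortion apply to the point x, -y, -z); pixel columns grow to the right and rows downward; lengths in m; the calibration is good to about 2 mm. A picture is of the moment at which its call begins: read the wrist's pose just before it. There is no depth.
- job.close_job(): hands the job in; it is judged then, once.
The state is a dict: "time_s": time; "joints": joint angles; "qd": joint speeds; "joint_torque": joint torques, N m; "tcp_pos": TCP position; "eef_rot": TCP orientation; "contact_force": force on the tool from outside, world axes, zero at the start; "moment": the same for the moment, N m; "gripper_width": finger opening in m; "gripper_force": force on a finger pad.
Only numpy, scipy, OpenCV 4.12 (cv2) and the standard library are available. Lean on these libraries where they do the work, as an engineer would, in place of code of your own. Each camera call takes 0.05 s, during which the arm holds its last target. There are 200 camera calls.

TASK

Lift the feed roller with the wide tyres out of the packed tray, lay it on the stand with each tyre resting fully on its own pair of small wheels and lying still, then swing the hold-down arm down until its pressure wheel rests on the roller's bare shaft; lower the arm under control, do not let it drop. Leave the other rollers in the tray and do not disturb the hex key, the caliper or the bottle.

Things in the scene. Friction and masses are not known exactly. Their poses are not given: they have to be found in the camera images.
- wide_roller_center (a point): the roller to load: bare steel shaft (diameter 14 mm, length 116) with two black rubber tyres (diameter 48, each 26 wide, outer faces 100 apart; 48 of bare shaft between them); 0.22 to 0.39 kg, rolls freely. The only one with such wide tyres, in any of the five places. Point: its centre, on its axis; x along the axis, either way round; y and z turn as it rolls.
- narrow_roller0_center (a point): one of the four narrow-tyred feed rollers that stay in the tray: shaft (diameter 14 mm, length 116), tyre diameter (48) and outer tyre faces (100 apart) as on the wide one, but each black tyre is only 14 wide, so 72 of bare shaft shows between them. Point: its centre, on its axis; x along the axis.
- narrow_roller1_center (a point): one of the four narrow-tyred feed rollers that stay in the tray: shaft (diameter 14 mm, length 116), tyre diameter (48) and outer tyre faces (100 apart) as on the wide one, but each black tyre is only 14 wide, so 72 of bare shaft shows between them. Point: its centre, on its axis; x along the axis.
- narrow_roller2_center (a point): one of the four narrow-tyred feed rollers that stay in the tray: shaft (diameter 14 mm, length 116), tyre diameter (48) and outer tyre faces (100 apart) as on the wide one, but each black tyre is only 14 wide, so 72 of bare shaft shows between them. Point: its centre, on its axis; x along the axis.
- narrow_roller3_center (a point): one of the four narrow-tyred feed rollers that stay in the tray: shaft (diameter 14 mm, length 116), tyre diameter (48) and outer tyre faces (100 apart) as on the wide one, but each black tyre is only 14 wide, so 72 of bare shaft shows between them. Point: its centre, on its axis; x along the axis.
- tray: grey open tray, fixed, 130 mm (x) by 253 (y) by 42 high, walls and floor 5; the two end walls have a central hand cut-out, 66 wide, down to 8 above the bench. Origin: centre of its underside, z up. Five rollers in a row along y, pitch 48.4, axes along x, tyres touching, 2 play at the shaft ends; axes 29 above the bench, tyre tops 53. Bare shafts are 34 apart, surface to surface.
- stand: roller stand, fixed: white base box 124 mm (x) by 199 (y, -75 to +124) by 30 high. Origin: centre of its underside below the middle of the four wheels, z up. Four free-running steel wheels (diameter 22, 10 wide) centred at x +-16, y +-37, z 58; brackets 6 thick at y +-46.5, up to z 62; no part between the wheel pairs above z 32. Forked hinge post of the arm at y +91 to +113, 30 wide, up to z 134.
- seat (a point): where the centre of a loaded roller lies: x 0, y 0, z 89 mm of the stand, axes as the stand's. The roller's axis is along y, each tyre on one pair of wheels. Its hollow between the wheels is only 4 mm deep: a side push of about 1.5 N makes it roll over a wheel and away.
- hold_arm (a joint): angle of the hold-down arm, rad: 0 = level along the stand's -y, pressure wheel resting on the shaft of a loaded roller; pi/2 = straight up; range -0.15 to 1.9. Flat bar 14 mm wide, 190 from hinge to handle, 0.25 kg; white pressure wheel (diameter 20) under it 102 from the hinge. Slight friction (0.06 N m) holds it near upright; below about 1.3 rad it falls by its weight unless held.
- holddown_hinge (a point): point on the arm's hinge axis: x 0, y +102, z 124 mm of the stand; the hinge axis is parallel to the stand's x. This frame turns with the arm.
- holddown_handle (a point): middle of the arm's handle: round grey grip, diameter 13 mm, 58 long, parallel to the stand's x, at the arm's free end, 190 from the hinge axis and 43 to the -x side of the bar, all its length clear of the bar. May turn between the fingers as the arm swings. With the arm at 0 it is at x -43, y -88, z 124 of the stand. Frame turns with the arm: x along the grip, y along the bar to the hinge.
- hex_key: bystander: three-armed hex key with orange plastic hub, about 115 mm across, 18 high, lying on the bench on the robot's side of the stand. Origin: middle of its underside.
- caliper: bystander: digital caliper lying on the bench on the robot's side of the tray, 210 mm long (its y), 65 over the jaws, 12 high. Origin: middle of its underside.
- bottle: bystander: small clear bottle with white cap, diameter 42 mm, 105 high, standing beyond the tray. Origin: centre of its underside.
Things that resemble listed ones, but are neither listed nor needed, are in the scene too. Leave any pink or yellow look-alike of the part that bears narrow_roller2_center alone.

How it is judged (in metres and radians):
On the way, in this order (a step that is already met when the one before it is completed fails the run):
1. the wide-tyred roller is lifted out of the tray (z of wide_roller_center in the frame of tray above 0.075 m), for 0.1 s.
2. the roller lies still on the four wheels, before the arm is down (x of wide_roller_center in the frame of stand between -0.004 and 0.004 m and y of wide_roller_center in the frame of stand between -0.01 and 0.01 m and z of wide_roller_center in the frame of stand between 0.0861 and 0.0921 m and angle between the x axis of wide_roller_center and the y axis of stand, either way round below 0.06 rad and linear speed of wide_roller below 0.03 m/s and value of joint hold_arm above 0.3 rad), for 0.2 s.
At the end, for the whole second after the job is handed in: The wide-tyred roller lies still on all four wheels (within 4 mm across, 3 mm in height, 10 mm along, 0.06 rad), the arm is level within 0.06 rad with its pressure wheel bearing on the roller (over 0.3 N), and the four narrow-tyred rollers lie in the tray (x of wide_roller_center in the frame of stand between -0.004 and 0.004 m and y of wide_roller_center in the frame of stand between -0.01 and 0.01 m and z of wide_roller_center in the frame of stand between 0.0861 and 0.0921 m and angle between the x axis of wide_roller_center and the y axis of stand, either way round below 0.06 rad and linear speed of wide_roller below 0.02 m/s and value of joint hold_arm between -0.06 and 0.06 rad and contact force between hold_arm and wide_roller above 0.3 N and x of narrow_roller0_center in the frame of tray between -0.03 and 0.03 m and y of narrow_roller0_center in the frame of tray between -0.13 and 0.13 m and z of each of narrow_roller0_center, narrow_roller1_center, narrow_roller2_center, narrow_roller3_center in the frame of tray below 0.04 m and x of narrow_roller1_center in the frame of tray between -0.03 and 0.03 m and y of narrow_roller1_center in the frame of tray between -0.13 and 0.13 m and x of narrow_roller2_center in the frame of tray between -0.03 and 0.03 m and y of narrow_roller2_center in the frame of tray between -0.13 and 0.13 m and x of narrow_roller3_center in the frame of tray between -0.03 and 0.03 m and y of narrow_roller3_center in the frame of tray between -0.13 and 0.13 m); the robot touches nothing.
It fails at once if the hold-down arm is let fall (faster than 4 rad/s) (velocity of joint hold_arm below -4 rad/s).
It fails at once if the hex key is disturbed (moved over 20 mm) (distance of hex_key from where it was at the start of the episode above 0.02 m).
It fails at once if the caliper is disturbed (moved over 20 mm) (distance of caliper from where it was at the start of the episode above 0.02 m).
It fails at once if the bottle is disturbed (moved over 20 mm) (distance of bottle from where it was at the start of the episode above 0.02 m).
It also fails if it takes over 69 s, if anything falls off the work surface, if the arm or the gripper's body presses on something with over 40 N, if the wrist force passes 120 N, or if a joint passes its speed limit or range.

## Working session

There is one attempt and no reset: what is moved stays moved. The work goes in short steps, Python scripts to look and compute and a shell command to move; the robot and the scene stay as the last step left them, time stands still between calls to the robot, and variables do not carry over. Pictures are saved under pics/ and viewed, at most 10 in all, crops included, and the job is handed in when it is done.

```bash
ls; mkdir -p pics
python3 - <<'E'
from plant import r, optics, job
import cv2,numpy as np
print(r.get_state(), r.pinch_z)
for n in ("scene","side","wrist"):
    c=optics.capture(n); cv2.imwrite(f"pics/{n}0.png",c["img"]); print({k:(v if k!="img" else 0) for k,v in c.items()})
E
```

```text
pics
{'time_s': 0.0, 'joints': array([ 1.65043518e+01,  2.05911005e+01,  6.32557694e-01, -2.04863917e-02,
       -7.01354683e+01, -1.65069986e+01]), 'qd': array([-0.01025356, -0.06675457, -0.06089909,  0.03873209, -0.03514135,
        0.030657  ]), 'joint_torque': array([-8.00930356e-04, -5.82726967e+01,  2.93058443e+01,  6.99745238e+00,
        6.93249181e-03, -2.06530804e-04]), 'tcp_pos': array([ 6.74499942e-01, -5.77869925e-05,  2.25616075e-01]), 'eef_rot': array([ 1.79904391e+02, -8.24956835e-03, -9.00096169e+01]), 'contact_force': array([ 0.06939975, -0.25298413, -0.05776814]), 'moment': array([-0.04286583, -0.00108593,  0.02555781]), 'gripper_force': 0.0, 'gripper_width': 0.08752146222471727} 0.0188
{'img': 0, 'fovy': 56.713608502677175, 'cx': 317.4210253266035, 'cy': 241.0578138651761, 'eye': array([ 1.01155766, -0.42582922,  0.76305178]), 'rotation': array([4.26323135e+01, 4.40011578e-02, 5.66390042e+01])}
{'img': 0, 'fovy': 51.32102835006646, 'cx': 324.9380414135279, 'cy': 242.0067807374959, 'eye': array([0.3557471 , 0.83936821, 0.62521767]), 'rotation': array([  60.23580091,   -1.2588491 , -171.8719349 ])}
{'img': 0, 'fovy': 59.093667679503206, 'cx': 317.158013494565, 'cy': 230.11522144796618, 'hand_eye': array([[ 2.40664954e-04,  9.54887047e-01,  2.96969138e-01,
         8.06392319e-02],
       [ 9.99999814e-01, -3.96017389e-04,  4.62967187e-04,
         8.11268669e-04],
       [ 5.59686312e-04,  2.96968971e-01, -9.54886966e-01,
        -1.56940064e-01],
       [ 0.00000000e+00,  0.00000000e+00,  0.00000000e+00,
         1.00000000e+00]])}
```

View pics/scene0.png

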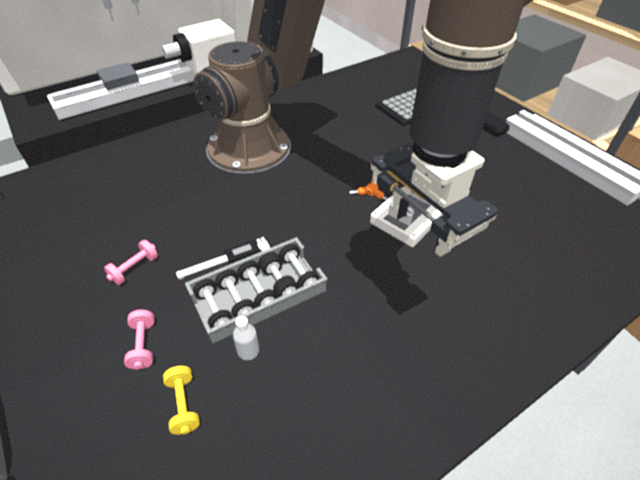

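View pics/side0.png

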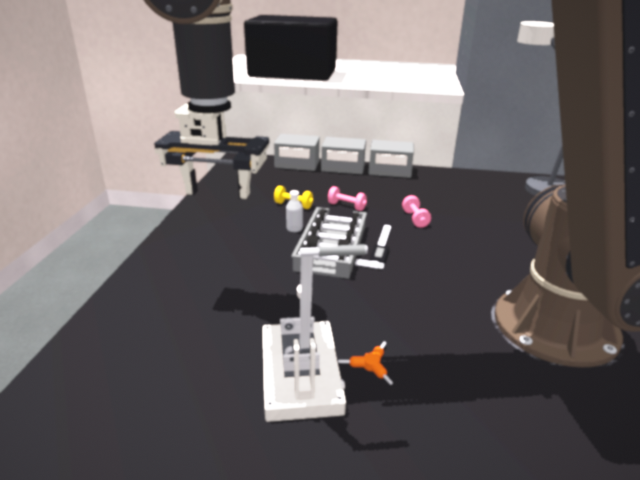

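The scene view shows the tray with its five rollers at about (255,285), the caliper behind it at (225,258), the bottle at (246,340) and the hex key at (372,190). The side view shows the stand at (303,368) with its arm upright and the handle at (340,249). Next I'll enlarge both.

```bash
cat > h.py <<'E'
import numpy as np,cv2
from scipy.spatial.transform import Rotation as R
from plant import r,optics
def cam(n):
    s=r.get_state(); c=optics.capture(n)
    if n=="wrist":
        T=np.eye(4);T[:3,:3]=R.from_euler('xyz',s['eef_rot'],degrees=True).as_matrix();T[:3,3]=s['tcp_pos']
        T=T@c['hand_eye'];c['Rm']=T[:3,:3];c['eye']=T[:3,3]
    else: c['Rm']=R.from_euler('xyz',c['rotation'],degrees=True).as_matrix()
    c['f']=240/np.tan(np.radians(c['fovy']/2)); return c
def plane(c,u,v,z):
    d=c['Rm']@np.array([(u-c['cx'])/c['f'],-(v-c['cy'])/c['f'],-1]); return c['eye']+d*(z-c['eye'][2])/d[2]
def proj(c,p):
    q=c['Rm'].T@(np.asarray(p)-c['eye']); return c['cx']+c['f']*q[0]/-q[2], c['cy']-c['f']*q[1]/-q[2]
E
python3 - <<'E'
from h import *
c=cam("scene")
for u,v in [(186,283),(303,241),(327,286),(211,334)]: print("tray",plane(c,u,v,.042).round(3))
print("bottle",plane(c,247,356,0).round(3),"hex",plane(c,374,190,.01).round(3))
a=cv2.resize(c['img'][225:345,170:340],None,fx=4,fy=4,interpolation=cv2.INTER_CUBIC)[:, :680]
s=cam("side")
for u,v in [(263,327),(333,322),(343,403),(265,411)]: print("stand",plane(s,u,v,.03).round(3))
print("hex",plane(s,374,361,.01).round(3),"tray",[plane(s,u,v,.042).round(3) for u,v in [(295,260),(353,264),(367,212),(318,208)]])
b=cv2.resize(s['img'][230:420,230:400],None,fx=3,fy=3,interpolation=cv2.INTER_CUBIC)
cv2.imwrite("pics/a.png",a);cv2.imwrite("pics/b.png",b)
E
```

```text
tray [ 0.407 -0.347  0.042]
tray [ 0.439 -0.088  0.042]
tray [ 0.57  -0.113  0.042]
tray [ 0.544 -0.354  0.042]
bottle [ 0.597 -0.313  0.   ] hex [0.363 0.175 0.01 ]
stand [0.558 0.14  0.03 ]
stand [0.432 0.104 0.03 ]
stand [0.392 0.295 0.03 ]
stand [0.506 0.33  0.03 ]
hex [0.35  0.174 0.01 ] tray [array([ 0.541, -0.081,  0.042]), array([ 0.413, -0.087,  0.042]), array([ 0.401, -0.35 ,  0.042]), array([ 0.531, -0.35 ,  0.042])]
```

View pics/a.png

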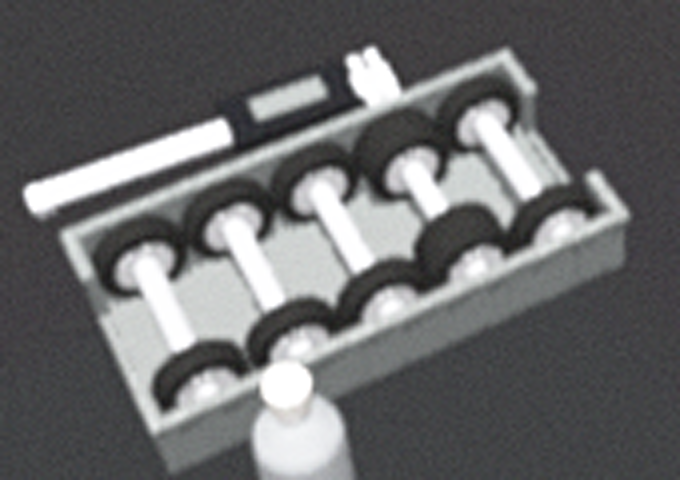

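View pics/b.png

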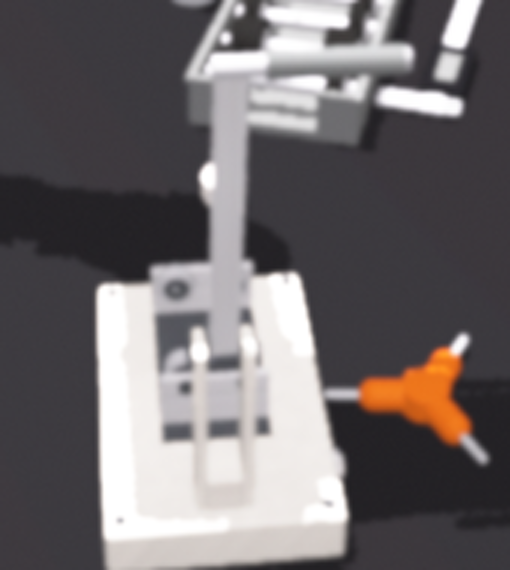

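The tray crop shows the wide-tyred roller fourth from the left: its tyres are at (400,140) and (460,245) in the crop, second from the tray's +y end. In the stand crop the fork, and so the hinge, is on the side-camera end (stand +y ≈ world +y), and the arm is upright with its handle toward world −x. Next I'll take a wrist look at the stand.

```bash
python3 -m crank '[{"xyz":[-1.5,3,-2.4],"delta_rot":[0,0,0],"claw":0.3},{"xyz":[-2.7,5.8,-2.4],"delta_rot":[0,0,0],"claw":0.3},{"xyz":[-2.7,5.8,-2.4],"delta_rot":[0,0,0],"claw":0.7},{"xyz":[-2.7,5.8,-2.4],"delta_rot":[0,0,0],"claw":0.7},{"xyz":[-2.7,5.8,-2.4],"delta_rot":[0,0,0],"claw":0.7},{"xyz":[-2.7,5.8,-2.4],"delta_rot":[0,0,0],"claw":0.7},{"xyz":[-2.7,5.8,-2.4],"delta_rot":[0,0,0],"claw":0.7}]'
python3 - <<'E'
from h import *
import pickle
print(r.get_state()['joints'].round(1))
c=cam("wrist"); cv2.imwrite("pics/w1.png",c["img"]); pickle.dump(c,open("w1.pkl","wb"))
E
```

```text
time_s: 1.12
tcp_pos: [0.5016, 0.0806, 0.2976]
eef_rot: [179.9, -0.1, -90.1]
contact_force: [0.7, -0.6, -1.2]
gripper_width: 0.0274
gripper_force: 0.0
[ 31.3   2.3 -13.2   0.  -74.6 -31.4]
```

View pics/w1.png

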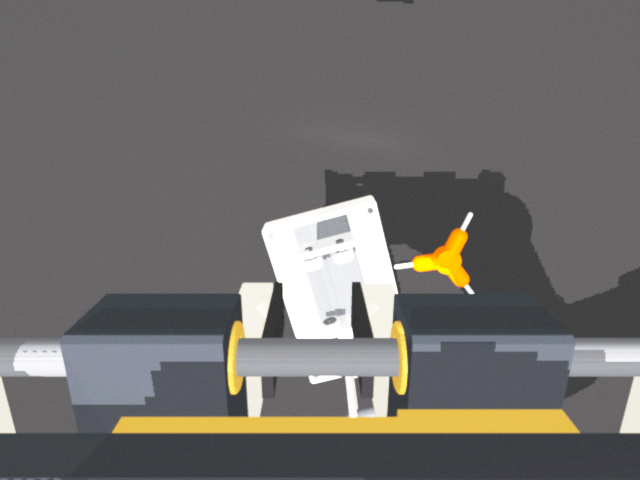

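The wrist view shows the stand base's −y edge from about (264,230) to (374,197), the hex key at (446,262), and the hinge end at (330,380) partly hidden by the gripper. A crop will give me the corners.

Run:
```python
import cv2
i=cv2.imread("pics/w1.png")[185:385,250:410]
cv2.imwrite("pics/w1c.png",cv2.resize(cv2.convertScaleAbs(i,alpha=.8),None,fx=3,fy=3,interpolation=cv2.INTER_CUBIC))
```

```text
(no output)
```

View pics/w1c.png

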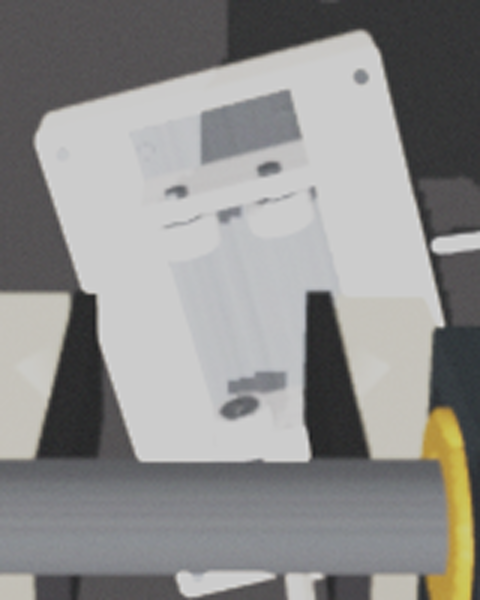

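Run:
```python
from h import *
import pickle
c=pickle.load(open("w1.pkl","rb"))
P=lambda u,v,z: plane(c,250+u/3,185+v/3,z)[:2]
L=[P(35,140,.03),P(140,460,.03)];Rr=[P(385,75,.03),P(440,320,.03)];F=[P(50,110,0),P(365,30,0)]
ang=lambda a,b: np.degrees(np.arctan2(b[1]-a[1],b[0]-a[0]))
print("yaws",ang(*L)-90,ang(*Rr)-90,ang(F[1],F[0]))
A=[P(176,190,.058),P(268,168,.058)]; print("axles",A,np.linalg.norm(A[0]-A[1]),ang(A[1],A[0]))
y=np.radians(14.3)
for y in np.radians([13.5,14.5,15.5]):
    ex=np.array([np.cos(y),np.sin(y)]);ey=np.array([-ex[1],ex[0]])
    l=np.mean([p@ex for p in L]);rr=np.mean([p@ex for p in Rr]);f=np.mean([p@ey for p in F])
    a=(A[0]+A[1])/2
    print(np.degrees(y),"width",l-rr,"origin edges",ex*(l+rr)/2+ey*(f+.075),"origin axles",a+ey*.050)
```

```text
yaws 15.29224833497912 14.553836047252773 14.617833645178182
axles [array([0.50910865, 0.1420168 ]), array([0.47873567, 0.13435453])] 0.0313245595943558 14.158727554524274
13.5 width 0.12257145775057476 origin edges [0.48054006 0.18867211] origin axles [0.48224989 0.18680416]
14.500000000000002 width 0.12277150580679264 origin edges [0.48033412 0.18861443] origin axles [0.48140316 0.18659304]
15.5 width 0.12293415647302752 origin edges [0.48012423 0.18857161] origin axles [0.48056024 0.18636718]
```

Stand estimate: origin (0.481, 0.188), yaw about 14.6°. The base width checks at 123 mm against 124, and the axle spacing at 31 mm against 32. Now I'll look over the tray.

```bash
python3 -m crank '[{"xyz":[2,0.1,0],"delta_rot":[0,0,-10],"claw":0.7},{"xyz":[4,0.2,0.5],"delta_rot":[0,0,-20],"claw":0.7},{"xyz":[6,0.3,1],"delta_rot":[0,0,-30],"claw":0.7},{"xyz":[8.3,0.5,1.6],"delta_rot":[0,0,-40],"claw":0.7},{"xyz":[8.3,0.5,1.6],"delta_rot":[0,0,-50],"claw":0.7},{"xyz":[8.3,0.5,1.6],"delta_rot":[0,0,-60],"claw":0.7},{"xyz":[8.3,0.5,1.6],"delta_rot":[0,0,-70],"claw":0.7},{"xyz":[8.3,0.5,1.6],"delta_rot":[0,0,-80],"claw":0.7},{"xyz":[8.3,0.5,1.6],"delta_rot":[0,0,-90],"claw":0.7},{"xyz":[8.3,0.5,1.6],"delta_rot":[0,0,-90],"claw":0.7},{"xyz":[8.3,0.5,1.6],"delta_rot":[0,0,-90],"claw":0.7},{"xyz":[8.3,0.5,1.6],"delta_rot":[0,0,-90],"claw":0.7}]'
python3 - <<'E'
from h import *
import pickle
print(r.get_state()['joints'].round(1))
c=cam("wrist"); cv2.imwrite("pics/w2.png",c["img"]); pickle.dump(c,open("w2.pkl","wb"))
E
```

```text
time_s: 2.68
tcp_pos: [0.486, -0.1681, 0.2504]
eef_rot: [180.0, 0.0, -0.1]
contact_force: [1.0, -0.1, -0.9]
gripper_width: 0.0262
gripper_force: 0.0
[  2.8   4.4 -17.1  -0.  -68.5  87. ]
```

View pics/w2.png

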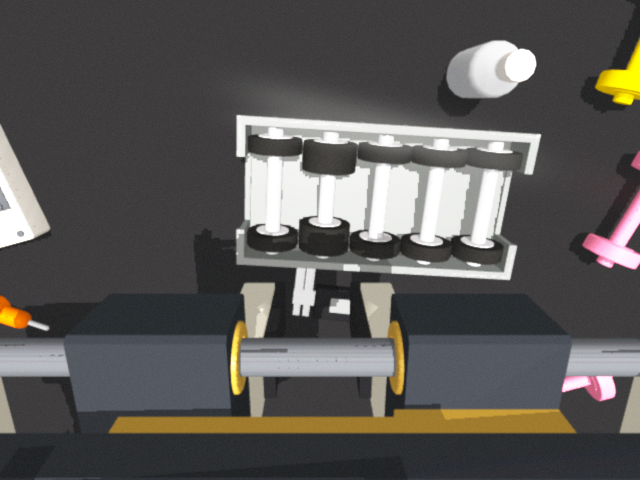

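The wrist view shows the wide roller second from the left, with its bare shaft from about (330,174) to (326,217). The tray's outer rim corners are at (238,116), (539,134), (236,262) and (511,278), and the bottle is at (490,70).

Run:
```python
from h import *
import pickle
c=pickle.load(open("w2.pkl","rb"))
C=[plane(c,u,v,.042)[:2] for u,v in [(238,116),(539,134),(511,278),(236,262)]]
print(np.round(C,4)); m=np.mean(C,0)
print("centre",m,"sides",[np.linalg.norm(C[i]-C[(i+1)%4]) for i in range(4)])
e=C[0]-C[1]+C[3]-C[2]; yaw=np.arctan2(-e[0],e[1]); print("yaw",np.degrees(yaw))
ex=np.array([np.cos(yaw),np.sin(yaw)]);ey=np.array([-ex[1],ex[0]])
print("from tray", m+ey*.0484)
a=[plane(c,u,v,.029)[:2] for u,v in [(330,174),(326,217)]]; d=a[0]-a[1];print("shaft",a,np.degrees(np.arctan2(d[1],d[0])))
# shaft column centroid by brightness between tyres
g=c['img'][:,:,:].mean(2)
for v in (180,190,200,210):
    print(v,g[v,310:345].astype(int))
```

```text
[[ 0.5521 -0.1023]
 [ 0.5369 -0.3555]
 [ 0.405  -0.3496]
 [ 0.4216 -0.0929]]
centre [ 0.47890602 -0.22508305] sides [np.float64(0.2536875849367956), np.float64(0.132073678435965), np.float64(0.2571780820857004), np.float64(0.13084322440613974)]
yaw -3.5769032851269538
from tray [ 0.48192561 -0.17677734]
shaft [array([ 0.5010963 , -0.17973267]), array([ 0.46101725, -0.17630189])] -4.892608167324843
180 [244 244 243 244 243 244 244 242 229 174 197 237 249 253 254 255 255 255
 255 255 255 255 254 252 246 236 240 241 241 241 241 242 241 243 243]
190 [242 242 243 242 242 241 227 170 158 181 229 248 252 254 255 255 255 255
 255 255 255 254 253 250 240 235 241 242 242 242 242 241 242 241 241]
200 [241 241 240 240 241 240 226 168 168 212 246 252 254 255 255 255 255 255
 255 255 254 254 251 241 230 240 241 241 241 241 241 241 240 240 240]
210 [240 239 240 240 240 240 224 173 195 240 250 254 255 255 255 255 255 255
 255 255 254 252 242 228 238 240 240 240 241 240 240 240 240 239 239]
```

The shaft centre comes out at (0.4815, −0.1765) with yaw about −4°, and the tray geometry agrees to within 1 mm. Descending and gripping.

```bash
python3 -m crank '[{"xyz":[-0.15,0.28,1.2],"delta_rot":[0,0,4],"claw":0.7},{"xyz":[-0.15,0.28,2.8],"delta_rot":[0,0,4],"claw":0.7},{"xyz":[-0.15,0.28,4.4],"delta_rot":[0,0,4],"claw":0.7},{"xyz":[-0.15,0.28,5.6],"delta_rot":[0,0,4],"claw":0.7},{"xyz":[-0.15,0.28,6.2],"delta_rot":[0,0,4],"claw":0.7},{"xyz":[-0.15,0.28,6.8],"delta_rot":[0,0,4],"claw":0.7},{"xyz":[-0.15,0.28,7.3],"delta_rot":[0,0,4],"claw":0.7},{"xyz":[-0.15,0.28,7.6],"delta_rot":[0,0,4],"claw":0.7},{"xyz":[-0.15,0.28,7.8],"delta_rot":[0,0,4],"claw":0.7},{"xyz":[-0.15,0.28,7.8],"delta_rot":[0,0,4],"claw":0.7},{"xyz":[-0.15,0.28,7.8],"delta_rot":[0,0,4],"claw":0.7}]' 20
```

```text
time_s: 4.1
tcp_pos: [0.4819, -0.1764, 0.017]
eef_rot: [-180.0, -0.0, -4.0]
contact_force: [-0.9, 0.8, -0.0]
gripper_width: 0.0263
gripper_force: 0.0
```

```bash
python3 -m crank '[{"xyz":[0,0,0.12],"delta_rot":[0,0,0],"claw":0.7},{"xyz":[0,0,0.12],"delta_rot":[0,0,0],"claw":1},{"xyz":[0,0,0.12],"delta_rot":[0,0,0],"claw":1},{"xyz":[0,0,0.12],"delta_rot":[0,0,0],"claw":1},{"xyz":[0,0,0.12],"delta_rot":[0,0,0],"claw":1},{"xyz":[0,0,0.12],"delta_rot":[0,0,0],"claw":1}]' 30
```

```text
time_s: 4.85
tcp_pos: [0.4815, -0.1765, 0.013]
eef_rot: [180.0, -0.0, -4.0]
contact_force: [-0.2, -0.2, 0.4]
gripper_width: 0.0131
gripper_force: 30.0
```

```bash
python3 -m crank '[{"xyz":[0,0,-0.3],"delta_rot":[0,0,0],"claw":1},{"xyz":[0,0,-1],"delta_rot":[0,0,0],"claw":1},{"xyz":[0,0,-2],"delta_rot":[0,0,0],"claw":1},{"xyz":[0,0,-3.3],"delta_rot":[0,0,0],"claw":1},{"xyz":[0,0,-4.6],"delta_rot":[0,0,0],"claw":1},{"xyz":[0,0,-5.8],"delta_rot":[0,0,0],"claw":1},{"xyz":[0,0,-6.7],"delta_rot":[0,0,0],"claw":1},{"xyz":[0,0,-6.7],"delta_rot":[0,0,0],"claw":1},{"xyz":[0,0,-6.7],"delta_rot":[0,0,0],"claw":1},{"xyz":[0,0,-6.7],"delta_rot":[0,0,0],"claw":1}]'
python3 - <<'E'
from h import *
c=cam("wrist"); cv2.imwrite("pics/w3.png",c["img"])
E
```

```text
time_s: 6.1
tcp_pos: [0.4806, -0.1763, 0.2127]
eef_rot: [-180.0, 0.1, -4.0]
contact_force: [-0.8, 0.1, -2.5]
gripper_width: 0.013
gripper_force: 30.0
```

View pics/w3.png

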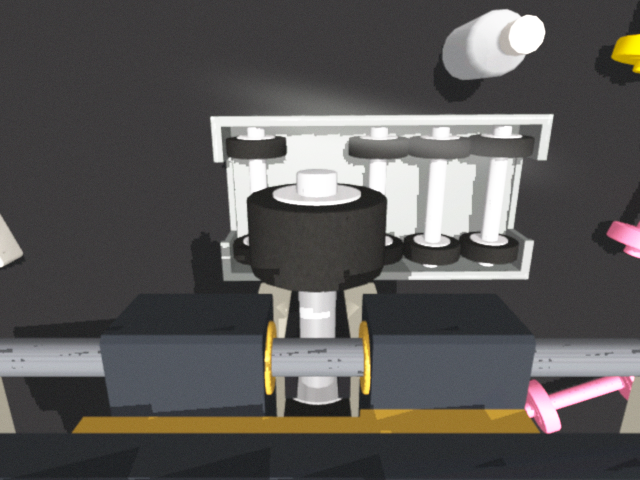

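The wide roller (317,230) is held level between the fingers, and the other four are undisturbed in the tray. Carrying it to above the stand.

```bash
python3 -m crank '[{"xyz":[-0.05,-0.7,0],"delta_rot":[0,0,8],"claw":1},{"xyz":[-0.1,-2,0],"delta_rot":[0,0,18],"claw":1},{"xyz":[-0.25,-3.5,0],"delta_rot":[0,0,28],"claw":1},{"xyz":[-0.35,-5,0],"delta_rot":[0,0,38],"claw":1},{"xyz":[-0.45,-6.5,0],"delta_rot":[0,0,48],"claw":1},{"xyz":[-0.55,-8,0],"delta_rot":[0,0,58],"claw":1},{"xyz":[-0.65,-9.3,0],"delta_rot":[0,0,66],"claw":1},{"xyz":[-0.75,-10.5,0],"delta_rot":[0,0,71.4],"claw":1},{"xyz":[-0.8,-11.4,0],"delta_rot":[0,0,71.4],"claw":1},{"xyz":[-0.85,-12,0],"delta_rot":[0,0,71.4],"claw":1},{"xyz":[-0.86,-12.12,0],"delta_rot":[0,0,71.4],"claw":1},{"xyz":[-0.86,-12.12,0],"delta_rot":[0,0,71.4],"claw":1},{"xyz":[-0.86,-12.12,0],"delta_rot":[0,0,71.4],"claw":1}]'
python3 - <<'E'
from h import *
import pickle
for n in("wrist","scene"):
    c=cam(n); pickle.dump(c,open(n+"4.pkl","wb"))
    for u,v in []:0
    if n=="wrist": a=c['img'][100:300,200:440]
    else:
        p=proj(c,[.48,.19,.1]); print(p); x,y=int(p[0]),int(p[1]); b=c['img'][max(0,y-110):y+70,x-110:x+110]
a=cv2.resize(a,(480,400));b=cv2.resize(b,None,fx=400/b.shape[0],fy=400/b.shape[0])
o=cv2.hconcat([a,b])[:, :800]; cv2.imwrite("pics/w4.png",o)
E
```

```text
time_s: 7.78
tcp_pos: [0.4811, 0.1873, 0.2139]
eef_rot: [180.0, -0.0, -75.4]
contact_force: [-0.4, -0.3, -2.2]
gripper_width: 0.0133
gripper_force: 30.0
(np.float64(414.65789517358627), np.float64(185.64707992537456))
```

View pics/w4.png

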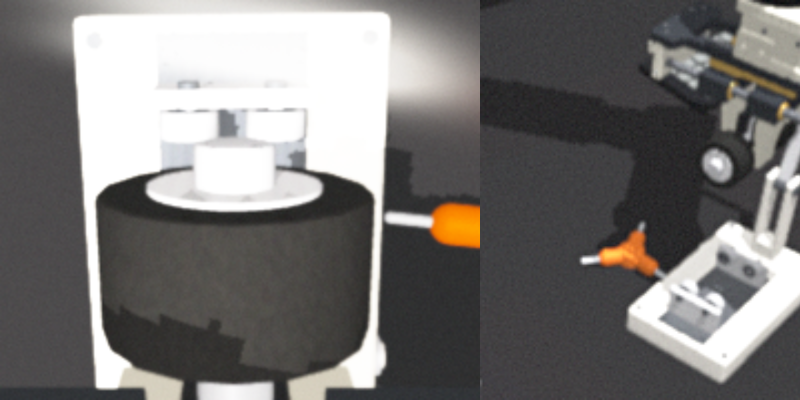

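The wrist crop shows the wheels symmetric about the roller (wheel midpoint column 232, shaft 234 in the crop), so the cross alignment is within 1 mm. Now the along-axis check.

Run:
```python
from h import *
import pickle
c=pickle.load(open("wrist4.pkl","rb"))
P=lambda u,v,z: plane(c,200+u/2,100+v/2,z)[:2]
y=np.radians(14.6);ex=np.array([np.cos(y),np.sin(y)]);ey=np.array([-ex[1],ex[0]])
t=r.get_state()['tcp_pos'][:2]
for n,p,q in [("bolts",P(188,85,.058),-.0505),("bolts2",P(276,85,.058),-.0505),("edge TL",P(78,17,.0),-.075),("TR",P(388,12,0),-.075),("shaftend",P(234,168,t[0]*0+.2139+.016),-.058)]:
    d=p-t; print(n,"x",(d@ex).round(4),"y",(d@ey).round(4),"-> origin y rel tcp",(d@ey-q).round(4))
```

```text
bolts x 0.016 y -0.05 -> origin y rel tcp 0.0005
bolts2 x -0.0159 y -0.05 -> origin y rel tcp 0.0005
edge TL x 0.065 y -0.0725 -> origin y rel tcp 0.0025
TR x -0.0654 y -0.0745 -> origin y rel tcp 0.0005
shaftend x -0.0008 y -0.053 -> origin y rel tcp 0.005
```

```bash
python3 -m crank '[{"xyz":[0.1,0,0.8],"delta_rot":[0,0,0],"claw":1},{"xyz":[0.1,0,1.8],"delta_rot":[0,0,0],"claw":1},{"xyz":[0.1,0,2.8],"delta_rot":[0,0,0],"claw":1},{"xyz":[0.1,0,3.5],"delta_rot":[0,0,0],"claw":1},{"xyz":[0.1,0,4.0],"delta_rot":[0,0,0],"claw":1},{"xyz":[0.1,0,4.3],"delta_rot":[0,0,0],"claw":1},{"xyz":[0.1,0,4.5],"delta_rot":[0,0,0],"claw":1},{"xyz":[0.1,0,4.5],"delta_rot":[0,0,0],"claw":1},{"xyz":[0.1,0,4.5],"delta_rot":[0,0,0],"claw":1}]'
python3 - <<'E'
from h import *
import pickle
c=cam("wrist"); b=cam("scene"); s=cam("side")
x,y=map(int,proj(s,[.48,.19,.09])); p=s['img'][y-60:y+60,x-60:x+60]
x,y=map(int,proj(b,[.48,.19,.09])); q=b['img'][y-60:y+60,x-60:x+60]
cv2.imwrite("pics/w5.png",cv2.hconcat([cv2.resize(p,(400,400)),cv2.resize(q,(400,400))]))
E
```

```text
time_s: 9.0
tcp_pos: [0.4822, 0.1854, 0.0795]
eef_rot: [-179.9, 0.0, -75.4]
contact_force: [0.2, 0.4, -2.9]
gripper_width: 0.0127
gripper_force: 30.0
```

View pics/w5.png

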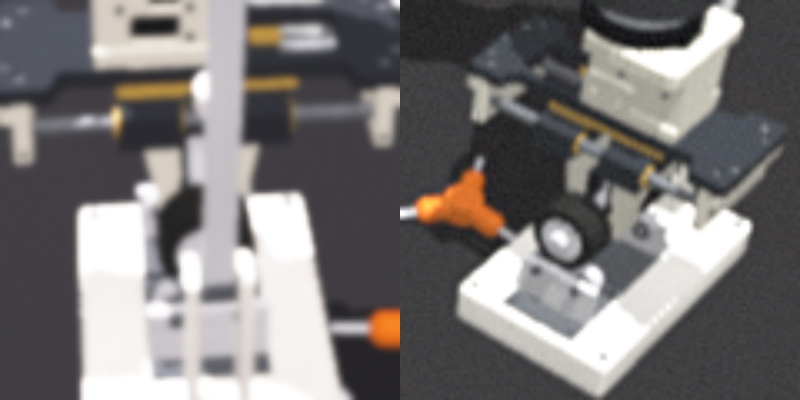

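The roller hangs over the wheel pairs, clear of the arm. That used my last picture, so from here I go by force and computed pixels. Creeping down.

```bash
python3 -m crank '[{"xyz":[0,0,0.07],"delta_rot":[0,0,0],"claw":1},{"xyz":[0,0,0.14],"delta_rot":[0,0,0],"claw":1},{"xyz":[0,0,0.14],"delta_rot":[0,0,0],"claw":1}]';python3 -m crank '[{"xyz":[0,0,0.04],"delta_rot":[0,0,0],"claw":1},{"xyz":[0,0,0.06],"delta_rot":[0,0,0],"claw":1},{"xyz":[0,0,0.06],"delta_rot":[0,0,0],"claw":1}]'
```

```text
time_s: 9.52
tcp_pos: [0.4817, 0.185, 0.0745]
eef_rot: [180.0, -0.0, -75.4]
contact_force: [-0.2, 0.9, -2.7]
gripper_width: 0.0126
gripper_force: 30.0
time_s: 9.9
tcp_pos: [0.4821, 0.1853, 0.0732]
eef_rot: [-180.0, 0.0, -75.4]
contact_force: [0.1, 0.3, -0.2]
gripper_width: 0.0128
gripper_force: 30.0
```

```bash
python3 -m crank '[{"xyz":[0,0,0.03],"delta_rot":[0,0,0],"claw":1},{"xyz":[0,0,0.03],"delta_rot":[0,0,0],"claw":1},{"xyz":[0,0,0.03],"delta_rot":[0,0,0],"claw":1}]' 5; python3 -m crank '[{"xyz":[0,0,0],"delta_rot":[0,0,0],"claw":0.82},{"xyz":[0,0,0],"delta_rot":[0,0,0],"claw":0.79},{"xyz":[0,0,0],"delta_rot":[0,0,0],"claw":0.76},{"xyz":[0,0,0],"delta_rot":[0,0,0],"claw":0.7},{"xyz":[0,0,0],"delta_rot":[0,0,0],"claw":0.66},{"xyz":[0,0,0],"delta_rot":[0,0,0],"claw":0.66},{"xyz":[0,0,0],"delta_rot":[0,0,0],"claw":0.66}]'
python3 - <<'E'
from h import *
c=cam("wrist"); g=c['img'].mean(2)
# shaft end / columns profile
for v in (150,180,200): print(v,g[v,200:440:4].astype(int))
E
```

```text
time_s: 10.28
tcp_pos: [0.4823, 0.1854, 0.0727]
eef_rot: [-179.9, 0.0, -75.4]
contact_force: [-0.3, -0.7, 5.9]
gripper_width: 0.0137
gripper_force: 5.0
time_s: 11.15
tcp_pos: [0.4818, 0.1852, 0.072]
eef_rot: [180.0, -0.0, -75.4]
contact_force: [-0.5, -0.8, -1.1]
gripper_width: 0.03
gripper_force: 0.0
150 [251 250 249 250 250 251 250 250 250 250 250 250 250 110 103 106 106  80
 103 101 101  98 103 105 106 107 101  99 101  99 104 104 102 101 105 100
 100 103 102 104 103 105 110 112 104 206 247 247 247 247 246 247 246 247
 246 246 246 246 246 244]
180 [250 250 250 250 250 250 250 250 250 249 249 249 187 111 109 107 106  60
  57  57  53  48  90  94 155 188 215 230 242 240 226 202 179 150  88  97
  75  46  82  74  68  79 102 112 110 113 157 235 248 249 248 248 248 248
 249 249 248 248 248 247]
200 [250 250 249 249 249 249 249 249 249 250 249 207  12  18  17  12  11  15
  33 174 188 162 110 101 101 103 110 113  99  94 102 108 111 109 102 129
 161 177 139  22  15   8  15  13  13  18  16 163 167 223 248 248 249 247
 247 247 247 248 248 247]
```

The roller's silhouette is centred (tyre columns 248–386, centre 317) and it stayed put on release. Rising straight up, then computing the arm angle from the earlier side picture.

```bash
python3 -m crank '[{"xyz":[0,0,-0.3],"delta_rot":[0,0,0],"claw":0.66},{"xyz":[0,0,-0.9],"delta_rot":[0,0,0],"claw":0.66},{"xyz":[0,0,-1.8],"delta_rot":[0,0,0],"claw":0.66},{"xyz":[0,0,-3],"delta_rot":[0,0,0],"claw":0.66},{"xyz":[0,0,-3.8],"delta_rot":[0,0,0],"claw":0.66},{"xyz":[0,0,-3.8],"delta_rot":[0,0,0],"claw":0.66},{"xyz":[0,0,-3.8],"delta_rot":[0,0,0],"claw":0.66}]'
python3 - <<'E'
from h import *
y=np.radians(14.6);ex=np.array([np.cos(y),np.sin(y),0]);ey=np.array([-ex[1],ex[0],0]);o=np.array([.4815,.1882,0])
W=lambda a,b,z:o+ex*a+ey*b+np.array([0,0,z])
s=cam("side"); cv2.imwrite("pics/s6.png",s['img'])
print("obs mid 340.5,249.7  ends 315/317,250.7 & 367.5,249; corner check")
for t in (1.4,1.5,1.57,1.65,1.75,1.85):
    b,z=.102-.19*np.cos(t),.124+.19*np.sin(t)
    print(t,[np.round(proj(s,W(a,b,z)),1) for a in(-.014,-.043,-.072)],"wheel",np.round(proj(s,W(0,.102-.102*np.cos(t)-.02*np.sin(t),.124+.102*np.sin(t)-.02*np.cos(t))),1))
print("base",[np.round(proj(s,W(a,b,.03)),1) for a,b in[(62,-75),(-62,-75),(-62,124),(62,124)] for a,b in[(a/1000,b/1000)]],"obs (263,327)(333,322)(343,403)(265,411)")
# wrist look at roller, blob of dark tyre
c=cam("wrist"); cv2.imwrite("pics/w6.png",c['img'])
print("tyre ends exp", [np.round(proj(c,W(x,-.05,.089)),1) for x in(-.024,.024)])
g=c['img'].mean(2)
for a in (-.05,-.037,-.03):
    u,v=proj(c,W(0,a,.089+.024)); row=g[int(v),230:410]; k=np.where(row<60)[0]+230; print(a,u,v,k.min() if len(k) else 0,k.max() if len(k) else 0, len(k))
E
```

```text
time_s: 12.08
tcp_pos: [0.4815, 0.185, 0.1859]
eef_rot: [180.0, 0.0, -75.4]
contact_force: [-0.0, -0.2, -0.3]
gripper_width: 0.0299
gripper_force: 0.0
obs mid 340.5,249.7  ends 315/317,250.7 & 367.5,249; corner check
1.4 [array([311.9, 224.9]), array([333.3, 224.2]), array([354.4, 223.5])] wheel [301.3 279.1]
1.5 [array([313.2, 230.1]), array([335.1, 229.3]), array([356.9, 228.6])] wheel [301.8 281.1]
1.57 [array([314.2, 234.7]), array([336.5, 233.9]), array([358.6, 233.1])] wheel [302.2 283. ]
1.65 [array([315.3, 240.9]), array([338.1, 240.1]), array([360.6, 239.2])] wheel [302.6 285.6]
1.75 [array([316.7, 250.2]), array([340.1, 249.3]), array([363.1, 248.4])] wheel [303.2 289.5]
1.85 [array([318.2, 261.1]), array([342. , 260.1]), array([365.6, 259.1])] wheel [303.8 294.1]
base [array([262.7, 324. ]), array([329. , 320.4]), array([344.4, 401.8]), array([263.5, 407.6])] obs (263,327)(333,322)(343,403)(265,411)
tyre ends exp [array([354.6, 157.7]), array([274. , 157.7])]
-0.05 314.0455199394533 163.57104828579054 230 354 79
-0.037 314.0960542145873 187.2368528097212 230 409 84
-0.03 314.1225780835765 199.6582974045456 230 409 79
```

The arm angle fits about 1.74 rad (handle at stand y ≈ 0.133, z ≈ 0.311, inside the joint range). Going up and over the handle.

```bash
python3 -m crank '[{"xyz":[0.3,0,-1.5],"delta_rot":[0,0,0],"claw":0.3},{"xyz":[0.3,0,-3],"delta_rot":[0,0,0],"claw":0.3},{"xyz":[0.3,0,-4.5],"delta_rot":[0,0,0],"claw":0.3},{"xyz":[0.3,0,-6.3],"delta_rot":[0,0,0],"claw":0.3},{"xyz":[0.3,0,-6.3],"delta_rot":[0,0,-10],"claw":0.3},{"xyz":[-0.5,0.3,-6.3],"delta_rot":[0,0,-20],"claw":0.3},{"xyz":[-1.5,0.5,-6.3],"delta_rot":[0,0,-30],"claw":0.3},{"xyz":[-2.5,0.8,-6.3],"delta_rot":[0,0,-40],"claw":0.3},{"xyz":[-3.5,1.1,-6.3],"delta_rot":[0,0,-50],"claw":0.3},{"xyz":[-4.2,1.3,-6.3],"delta_rot":[0,0,-60],"claw":0.3},{"xyz":[-4.53,1.43,-6.3],"delta_rot":[0,0,-70],"claw":0.3},{"xyz":[-4.53,1.43,-6.3],"delta_rot":[0,0,-80],"claw":0.3},{"xyz":[-4.53,1.43,-6.3],"delta_rot":[0,0,-90],"claw":0.3},{"xyz":[-4.53,1.43,-6.3],"delta_rot":[0,0,-90],"claw":0.3},{"xyz":[-4.53,1.43,-6.3],"delta_rot":[0,0,-90],"claw":0.3},{"xyz":[-4.53,1.43,-6.3],"delta_rot":[0,0,-90],"claw":0.3}]'
python3 - <<'E'
from h import *
y=np.radians(14.6);ex=np.array([np.cos(y),np.sin(y),0]);ey=np.array([-ex[1],ex[0],0]);o=np.array([.4815,.1882,0])
W=lambda a,b,z:o+ex*a+ey*b+np.array([0,0,z])
s=r.get_state();d=s['tcp_pos']-o;print("stand",d@ex,d@ey,s['tcp_pos'][2],s['joints'].round(0))
c=cam("wrist");g=cv2.cvtColor(c['img'],cv2.COLOR_BGR2GRAY)
for t in (1.65,1.74,1.83):
    b,z=.102-.19*np.cos(t),.124+.19*np.sin(t); print(t,[np.round(proj(c,W(a,b,z))) for a in(-.014,-.043,-.072,0)])
for v in range(215,300,10): print(v,g[v,180:460:7])
E
```

```text
time_s: 14.18
tcp_pos: [0.4061, 0.3058, 0.3749]
eef_rot: [180.0, 0.0, 14.5]
contact_force: [0.0, 0.2, -0.1]
gripper_width: 0.0613
gripper_force: 0.0
stand -0.043292310511465544 0.13282621311523143 0.3748633724436586 [ 59.   1.  -5.  -0. -84.  45.]
1.65 [array([347., 199.]), array([346., 251.]), array([345., 299.]), array([348., 173.])]
1.74 [array([315., 198.]), array([315., 249.]), array([316., 297.]), array([315., 172.])]
1.83 [array([284., 197.]), array([286., 247.]), array([287., 294.]), array([284., 171.])]
215 [ 52  50  52  46  50  51  49  52  53  51  51  48  48  51  29  51  48 140
 206 207 116  51  51  50  52  55  48  47  49  51  51  50 148 189  51  47
  47  53  52  50]
225 [ 53  48  33  31  33  32  31  28  33  31  35  31  31  33  30  29  31 135
 204 207 107  36  34  52  52  51  50  54  53  52  53  94 200 197  68  55
  49  50  52  51]
235 [ 51  50  37  34  29  26  29  32  31  27  33  35  31  28  27  36  29 135
 203 210 119  32  32  50  54  52  52  51  51 160 186 208 187 188 177 109
  55  52  53  54]
245 [ 52  50  31  30  30  32  31  28  31  31  32  30  29  33  30  55  31 128
 
[... 229 characters left out ...]
50  51  54
  53 250  51  52]
265 [ 54  50  31  33  33  33  34  30  37  31  32  29  31  32  32  30  30  88
 124 120  84  34  32  51  50  51  51  50  51  47  51  55  51  50  49  53
  47  53  50  53]
275 [ 54  53  48  35  28  34  28  31  29  32  30  34  34  32  27  34  49  83
 123 131  84  33  31  50  52  54  52  47  49  53  50  53  54  52  51  50
  50  51  50  55]
285 [ 51  50  50 152 153 152 151 135  26  35  28  30  28  34  29  52  52  70
 124 123  89  53  54  50  52  51  51  50  51  53  51  25  82 155 151 154
 152  51  53  48]
295 [ 51  45 150 154 150 154 152  20  17  29  30  33  33  31  53  51  53  77
 121 123 134  53  52  53  49  52  53  50  51  52  51  24  25 149 150 152
 149 152  50  50]
```

The handle strip is centred at column 310 in the wrist view, which means θ ≈ 1.755 and a 2.5 mm correction. Descending and gripping.

```bash
python3 -m crank '[{"xyz":[0,-0.08,0.6],"delta_rot":[0,0,0],"claw":0.3},{"xyz":[0,-0.08,1.3],"delta_rot":[0,0,0],"claw":0.3},{"xyz":[0,-0.08,2],"delta_rot":[0,0,0],"claw":0.3},{"xyz":[0,-0.08,2.5],"delta_rot":[0,0,0],"claw":0.3},{"xyz":[0,-0.08,2.76],"delta_rot":[0,0,0],"claw":0.3},{"xyz":[0,-0.08,2.76],"delta_rot":[0,0,0],"claw":0.5},{"xyz":[0,-0.08,2.76],"delta_rot":[0,0,0],"claw":0.7},{"xyz":[0,-0.08,2.76],"delta_rot":[0,0,0],"claw":1},{"xyz":[0,-0.08,2.76],"delta_rot":[0,0,0],"claw":1},{"xyz":[0,-0.08,2.76],"delta_rot":[0,0,0],"claw":1},{"xyz":[0,-0.08,2.76],"delta_rot":[0,0,0],"claw":1},{"xyz":[0,-0.08,2.76],"delta_rot":[0,0,0],"claw":1}]' 15
python3 - <<'E'
from h import *
y=np.radians(14.6);ex=np.array([np.cos(y),np.sin(y),0]);ey=np.array([-ex[1],ex[0],0]);o=np.array([.4815,.1882,0])
d=r.get_state()['tcp_pos']-o;print("stand",d@ex,d@ey,d[2])
b,z=d@ey,d[2]+.0188
print("radius",np.hypot(b-.102,z-.124))
t0=np.arctan2(z-.124,.102-b);print("t0",t0)
R0=np.hypot(b-.102,z-.124)
for t in list(np.linspace(t0,0,24)): # rows: tool y = -stand y ; z down
    print(round(t,2), round(-(.102-R0*np.cos(t)-b)/.03,2), round(-(.124+R0*np.sin(t)-z)/.03,2))
E
```

```text
time_s: 15.72
tcp_pos: [0.4055, 0.3083, 0.2924]
eef_rot: [-180.0, -0.0, 14.6]
contact_force: [-1.7, 0.4, 2.1]
gripper_width: 0.0128
gripper_force: 15.0
stand -0.0432422308456516 0.13538619716515857 0.2924060790461719
radius 0.19015981224483894
t0 1.74728019824458
1.75 -0.0 -0.0
1.67 0.48 -0.07
1.6 0.96 -0.1
1.52 1.44 -0.09
1.44 1.92 -0.05
1.37 2.39 0.03
1.29 2.86 0.15
1.22 3.32 0.3
1.14 3.76 0.48
1.06 4.19 0.7
0.99 4.6 0.95
0.91 5.0 1.23
0.84 5.36 1.54
0.76 5.71 1.87
0.68 6.03 2.24
0.61 6.32 2.62
0.53 6.58 3.03
0.46 6.8 3.45
0.38 7.0 3.89
0.3 7.16 4.34
0.23 7.29 4.81
0.15 7.38 5.28
0.08 7.43 5.76
0.0 7.45 6.24
```

The grip radius is 190.2 mm against 190 nominal. Swinging down along the arc.

```bash
python3 -m crank '[{"xyz":[0,0.24,-0.04],"delta_rot":[0,0,0],"claw":1},{"xyz":[0,0.48,-0.07],"delta_rot":[0,0,0],"claw":1},{"xyz":[0,0.96,-0.1],"delta_rot":[0,0,0],"claw":1},{"xyz":[0,1.44,-0.09],"delta_rot":[0,0,0],"claw":1},{"xyz":[0,1.92,-0.05],"delta_rot":[0,0,0],"claw":1},{"xyz":[0,2.39,0.03],"delta_rot":[0,0,0],"claw":1},{"xyz":[0,2.86,0.15],"delta_rot":[0,0,0],"claw":1},{"xyz":[0,3.32,0.3],"delta_rot":[0,0,0],"claw":1},{"xyz":[0,3.76,0.48],"delta_rot":[0,0,0],"claw":1},{"xyz":[0,4.19,0.7],"delta_rot":[0,0,0],"claw":1},{"xyz":[0,4.6,0.95],"delta_rot":[0,0,0],"claw":1},{"xyz":[0,5,1.23],"delta_rot":[0,0,0],"claw":1},{"xyz":[0,5,1.23],"delta_rot":[0,0,0],"claw":1},{"xyz":[0,5,1.23],"delta_rot":[0,0,0],"claw":1}]'
python3 - <<'E'
from h import *
y=np.radians(14.6);ex=np.array([np.cos(y),np.sin(y),0]);ey=np.array([-ex[1],ex[0],0]);o=np.array([.4815,.1882,0])
d=r.get_state()['tcp_pos']-o;print("stand",d@ex,d@ey,d[2])
b,z=d@ey,d[2]+.0188
R0=np.hypot(b-.102,z-.124);t0=np.arctan2(z-.124,.102-b);print("t0",t0,R0)
for t in [.84,.76,.68,.61,.53,.46,.38,.3,.23,.15,.1,.05,0.03,0]: 
    print(round(t,2), round(-(.102-.19*np.cos(t)-b)/.03,2), round(-(.124+.19*np.sin(t)-z)/.03,2))
E
```

```text
time_s: 17.48
tcp_pos: [0.4433, 0.1625, 0.2549]
eef_rot: [180.0, 0.0, 14.6]
contact_force: [3.5, -1.2, -0.9]
gripper_width: 0.0127
gripper_force: 15.0
stand -0.043452032545000886 -0.015228070789216624 0.254920127844354
t0 0.9065190866187607 0.19015398303136144
0.84 0.32 0.27
0.76 0.68 0.63
0.68 1.02 1.01
0.61 1.28 1.36
0.53 1.56 1.79
0.46 1.77 2.18
0.38 1.97 2.64
0.3 2.14 3.12
0.23 2.26 3.55
0.15 2.35 4.04
0.1 2.39 4.36
0.05 2.42 4.67
0.03 2.42 4.8
0 2.43 4.99
```

```bash
python3 -m crank '[{"xyz":[0,0.32,0.27],"delta_rot":[0,0,0],"claw":1},{"xyz":[0,0.68,0.63],"delta_rot":[0,0,0],"claw":1},{"xyz":[0,1.02,1.01],"delta_rot":[0,0,0],"claw":1},{"xyz":[0,1.28,1.36],"delta_rot":[0,0,0],"claw":1},{"xyz":[0,1.56,1.79],"delta_rot":[0,0,0],"claw":1},{"xyz":[0,1.77,2.18],"delta_rot":[0,0,0],"claw":1},{"xyz":[0,1.97,2.64],"delta_rot":[0,0,0],"claw":1},{"xyz":[0,2.14,3.12],"delta_rot":[0,0,0],"claw":1},{"xyz":[0,2.26,3.55],"delta_rot":[0,0,0],"claw":1},{"xyz":[0,2.35,4.04],"delta_rot":[0,0,0],"claw":1},{"xyz":[0,2.39,4.36],"delta_rot":[0,0,0],"claw":1},{"xyz":[0,2.42,4.6],"delta_rot":[0,0,0],"claw":1},{"xyz":[0,2.42,4.7],"delta_rot":[0,0,0],"claw":1},{"xyz":[0,2.42,4.7],"delta_rot":[0,0,0],"claw":1},{"xyz":[0,2.42,4.7],"delta_rot":[0,0,0],"claw":1}]'
python3 - <<'E'
from h import *
y=np.radians(14.6);ex=np.array([np.cos(y),np.sin(y),0]);ey=np.array([-ex[1],ex[0],0]);o=np.array([.4815,.1882,0])
d=r.get_state()['tcp_pos']-o;print("stand",d@ex,d@ey,d[2]+.0188)
# tyre check from the scene camera: dark end face centre near roller -y end
c=cam("scene");W=lambda a,b,z:o+ex*a+ey*b+np.array([0,0,z])
cv2.imwrite("pics/s7.png",c['img']);print("expected end face centre",proj(c,W(0,-.05,.089)),proj(c,W(0,-.058,.089)),"radius px",np.subtract(proj(c,W(0,-.05,.113)),proj(c,W(0,-.05,.089))))
u,v=proj(c,W(0,-.05,.089));g=cv2.cvtColor(c['img'],cv2.COLOR_BGR2GRAY);u,v=int(u),int(v)
print(u,v);print(g[v-22:v+23:3,u-22:u+23:3])
E
```

```text
time_s: 19.35
tcp_pos: [0.4617, 0.0921, 0.1137]
eef_rot: [179.9, 0.0, 14.6]
contact_force: [4.5, -5.6, -0.5]
gripper_width: 0.0128
gripper_force: 15.0
stand -0.043410850023876145 -0.08796585072887977 0.13254140197471484
expected end face centre (np.float64(401.2652355159801), np.float64(200.83408640086395)) (np.float64(399.2103214441897), np.float64(202.62600362031338)) radius px [ 1.49994528 -8.08767182]
401 200
[[155 153  42  46  55  65  63  59  66  77 255 255 255 231  63]
 [105 114  54  70  62  67  65  59 116 255 255 255 201 255 132]
 [146 136 170  86  65  62  59 189 255 255 255 164 178 244 179]
 [108 122 136 149  58  60 255 255 255 255 255 129 194 252 201]
 [ 65  90 112 223 255 255 255 255 234  85  79 204 230 187 177]
 [133 106  55 136 235 255 255 189  55  67  70  76 169  63  55]
 [118 139  84  32 202 141 180  92  50  64  62  64 115 162 143]
 [ 54  46 139 229 227  42 160 191 195  40  58  51  51 128 153]
 [ 44  52 248 231 255  47 151 254 195 138  39  43  66  91  88]
 [ 70 231 228 230 212 160 100 164 175 129  41  84 147 141 138]
 [231 230 231 248 145 103 144  66 110  33 133 210 144 133 145]
 [255 235 255 204 159 154 160 152 162 134 196 255 136 139 140]
 [255 255 255 141 159 161 161 161 139 189 255 226 136 140 252]
 [230 255 117  85 116 137 176 176 159 159 171 157 132 255 255]
 [188 226 185 122 140 139 145 165 160 180 181 142 255 255 255]]
```

```bash
python3 -m crank '[{"xyz":[0,0.01,0.1],"delta_rot":[0,0,0],"claw":1},{"xyz":[0,0.01,0.2],"delta_rot":[0,0,0],"claw":1},{"xyz":[0,0.01,0.2],"delta_rot":[0,0,0],"claw":1}]'; python3 -m crank '[{"xyz":[0,0,0.04],"delta_rot":[0,0,0],"claw":1},{"xyz":[0,0,0.04],"delta_rot":[0,0,0],"claw":1}]'
```

```text
time_s: 19.77
tcp_pos: [0.4618, 0.0919, 0.1077]
eef_rot: [179.9, 0.0, 14.6]
contact_force: [5.3, -5.8, -1.8]
gripper_width: 0.0127
gripper_force: 15.0
time_s: 20.02
tcp_pos: [0.4617, 0.0918, 0.1065]
eef_rot: [179.9, 0.0, 14.6]
contact_force: [5.9, -6.7, -1.4]
gripper_width: 0.0127
gripper_force: 15.0
```

```bash
python3 -m crank '[{"xyz":[0,0,0.03],"delta_rot":[0,0,0],"claw":1},{"xyz":[0,0,0.03],"delta_rot":[0,0,0],"claw":1}]'
```

```text
time_s: 20.27
tcp_pos: [0.4618, 0.0918, 0.1057]
eef_rot: [179.9, 0.0, 14.6]
contact_force: [6.2, -5.9, -1.4]
gripper_width: 0.0125
gripper_force: 15.0
```

```bash
python3 -m crank '[{"xyz":[0,0,0.03],"delta_rot":[0,0,0],"claw":1},{"xyz":[0,0,0.03],"delta_rot":[0,0,0],"claw":1}]';python3 -m crank '[{"xyz":[0,0,0.03],"delta_rot":[0,0,0],"claw":1},{"xyz":[0,0,0.03],"delta_rot":[0,0,0],"claw":1}]'
```

```text
time_s: 20.52
tcp_pos: [0.4617, 0.0918, 0.1048]
eef_rot: [179.9, 0.0, 14.6]
contact_force: [5.9, -6.6, -0.7]
gripper_width: 0.0127
gripper_force: 15.0
time_s: 20.78
tcp_pos: [0.4618, 0.0918, 0.1039]
eef_rot: [179.9, 0.0, 14.6]
contact_force: [5.2, -7.1, -2.4]
gripper_width: 0.0124
gripper_force: 15.0
```

```bash
python3 -m crank '[{"xyz":[0,0,0.03],"delta_rot":[0,0,0],"claw":1},{"xyz":[0,0,0.03],"delta_rot":[0,0,0],"claw":1},{"xyz":[0,0,0.03],"delta_rot":[0,0,0],"claw":1}]';python3 -m crank '[{"xyz":[0,0,0.03],"delta_rot":[0,0,0],"claw":1},{"xyz":[0,0,0.03],"delta_rot":[0,0,0],"claw":1},{"xyz":[0,0,0.03],"delta_rot":[0,0,0],"claw":1}]'
```

```text
time_s: 21.15
tcp_pos: [0.4618, 0.0918, 0.103]
eef_rot: [179.9, 0.0, 14.6]
contact_force: [5.2, -6.3, -0.9]
gripper_width: 0.0124
gripper_force: 15.0
time_s: 21.52
tcp_pos: [0.4618, 0.0918, 0.1021]
eef_rot: [179.9, 0.0, 14.6]
contact_force: [5.7, -5.7, -2.2]
gripper_width: 0.0125
gripper_force: 15.0
```

```bash
python3 -m crank '[{"xyz":[0,0,0],"delta_rot":[0,0,0],"claw":1},{"xyz":[0,0,0],"delta_rot":[0,0,0],"claw":1},{"xyz":[0,0,0],"delta_rot":[0,0,0],"claw":1},{"xyz":[0,0,0],"delta_rot":[0,0,0],"claw":1}]' 4
python3 - <<'E'
from h import *
c=cam("scene"); a=cv2.imread("pics/s7.png")[170:230,370:440].astype(int); b=c['img'][170:230,370:440].astype(int)
d=abs(a-b).mean(2); print("changed px >50:",(d>50).sum(), np.argwhere(d>50).mean(0)+[170,370] if (d>50).any() else 0)
g=cv2.cvtColor(c['img'],cv2.COLOR_BGR2GRAY); print(g[180:224:3,380:425:3])
E
```

```text
time_s: 22.02
tcp_pos: [0.4617, 0.0918, 0.1021]
eef_rot: [179.9, 0.0, 14.6]
contact_force: [5.5, -6.1, -0.9]
gripper_width: 0.0129
gripper_force: 4.0
changed px >50: 427 [187.3911007  393.01873536]
[[112  79  63  43  60  62  61  63  59 107 255 255 255 174  33]
 [165  38  43  53  63  62  66  56 143 255 255 255 243 255 141]
 [106  52 117  57  63  66  54 196 255 255 255 153 223 238 189]
 [121 137 146  62  66  59 215 255 255 254 143 195 183 181 178]
 [108 122 174 164  53 255 255 255 239  70  63 211 150  74  72]
 [ 44 114 149 255 255 255 255 227  56  67  65  62 154 153  87]
 [ 83 127 151 204 231 255 197 148 144  49  58  56 108 157 141]
 [ 36  50 237 246 255 145 161 255 169  63  59  48  81  90 125]
 [ 69 227 239 230 235  61 143 204 180  75  48  77 139 119 116]
 [232 231 229 192 140 172  71 142 152  30 114 140 143 139 146]
 [231 230 239 186 136 144 162 115  86  74 252 233 141 142 142]
 [255 255 255 155 157 159 164 158 158 250 237 191 140 139 255]
 [255 255 175  86 138 156 176 179 110 158 236 143 139 255 255]
 [220 213  92 103 144 141 170 171 159 178 181 134 255 255 255]
 [178 185 226 255 138 139 137 147 170 175 173 255 255 255 255]]
```

```bash
python3 -m crank '[{"xyz":[0,0,0],"delta_rot":[0,0,0],"claw":0.84},{"xyz":[0,0,0],"delta_rot":[0,0,0],"claw":0.82},{"xyz":[0,0,0],"delta_rot":[0,0,0],"claw":0.8},{"xyz":[0,0,0],"delta_rot":[0,0,0],"claw":0.75},{"xyz":[0,0,0],"delta_rot":[0,0,0],"claw":0.7},{"xyz":[0,0,0],"delta_rot":[0,0,0],"claw":0.65},{"xyz":[0,0,0],"delta_rot":[0,0,0],"claw":0.65},{"xyz":[0,0,0],"delta_rot":[0,0,0],"claw":0.65}]'
python3 - <<'E'
from h import *
c=cam("wrist"); g=cv2.cvtColor(c['img'],cv2.COLOR_BGR2GRAY); cv2.imwrite("pics/w8.png",c['img'])
E
```

```text
time_s: 23.08
tcp_pos: [0.4617, 0.0925, 0.1027]
eef_rot: [-180.0, 0.0, 14.6]
contact_force: [0.7, -0.3, 0.0]
gripper_width: 0.0306
gripper_force: 0.0
```

```bash
python3 -m crank '[{"xyz":[0,0,-0.15],"delta_rot":[0,0,0],"claw":0.65},{"xyz":[0,0,-0.5],"delta_rot":[0,0,0],"claw":0.65},{"xyz":[0,0,-1],"delta_rot":[0,0,0],"claw":0.65},{"xyz":[0,0,-2],"delta_rot":[0,0,0],"claw":0.65},{"xyz":[0,0,-3.5],"delta_rot":[0,0,0],"claw":0.65},{"xyz":[0,0,-5],"delta_rot":[0,0,0],"claw":0.65},{"xyz":[0,2,-5],"delta_rot":[0,0,0],"claw":0.65},{"xyz":[0,4,-5],"delta_rot":[0,0,0],"claw":0.65},{"xyz":[0,5,-5],"delta_rot":[0,0,0],"claw":0.65},{"xyz":[0,5,-5],"delta_rot":[0,0,0],"claw":0.65},{"xyz":[0,5,-5],"delta_rot":[0,0,0],"claw":0.65}]'
python3 - <<'E'
from h import *
y=np.radians(14.6);ex=np.array([np.cos(y),np.sin(y),0]);ey=np.array([-ex[1],ex[0],0]);o=np.array([.4815,.1882,0])
W=lambda a,b,z:o+ex*a+ey*b+np.array([0,0,z])
for n in ("scene","side"):
    c=cam(n); cv2.imwrite(f"pics/{n}9.png",c['img']); g=cv2.cvtColor(c['img'],cv2.COLOR_BGR2GRAY)
    for t in (-.06,0,.06,.12):
        print(n,t,"handle",[np.round(proj(c,W(a,.102-.19*np.cos(t),.124+.19*np.sin(t))),1) for a in(-.014,-.043,-.072)])
    u,v=np.array(proj(c,W(-.05,-.088,.124))).round().astype(int); print("col",u,"rows",v-12,g[v-12:v+13,u])
    u,v=np.array(proj(c,W(0,-.05,.089))).round().astype(int); print("roller end",u,v); print(g[v-15:v+16:3,u-18:u+19:3])
E
```

```text
time_s: 24.5
tcp_pos: [0.4994, -0.0526, 0.2531]
eef_rot: [-180.0, -0.0, 14.6]
contact_force: [-0.2, -0.1, 0.3]
gripper_width: 0.0307
gripper_force: 0.0
scene -0.06 handle [array([387.5, 198.5]), array([376.8, 192.6]), array([366.4, 186.9])]
scene 0 handle [array([388. , 194.7]), array([377.2, 188.8]), array([366.7, 183.1])]
scene 0.06 handle [array([388.7, 190.6]), array([377.8, 184.7]), array([367.2, 179. ])]
scene 0.12 handle [array([389.6, 186.3]), array([378.7, 180.4]), array([368. , 174.7])]
col 375 rows 175 [ 77 144 192 208 211 201 196 196 192 194 207 212 208 192 165 140 129 151
 164 143 110  77  58  58  64]
roller end 401 201
[[ 63  65  64  67  66  56 165 255 255 255 158 229 240]
 [124  64  61  65  57 202 255 255 255 134 190 180 184]
 [208 201 111  51 237 255 255 252  97  64 212 154  73]
 [150 166 255 252 255 255 232  61  68  65  62 158 156]
 [177 239 226 242 255 211 152 137  58  60  63 109 156]
 [ 80 255 255 255 162 164 255 170  59  48  47  83  86]
 [255 255 255 238  56 145 202 182  71  45  79 139 120]
 [255 255 239 142 173  70 140 153  33 111 141 145 141]
 [255 255 185 130 1
[... 537 characters left out ...]
2 217 214 214 219 214 195 166 133 106  84  66
  58  56  56  57  56  56  55]
roller end 297 305
[[ 57  57  56  55  94 255 255 254  74  56  56  56  56]
 [ 57  57  57  56  88 255 255 255  85  56  56  57  56]
 [ 57  57  57  57  69 253 255 255 131  53  56  56  56]
 [ 58  57  55  55  62 251 255 255 172  47  52  56  56]
 [ 58  56  49  56  61 248 255 255 205  47  43  56  56]
 [ 57  55  47  50  40 219 255 255 246  37  38  54  56]
 [ 57  54  45  34  99 222 255 255 250  50  32  53  56]
 [ 57  54  37  44 172 251 255 255 254 122  31  51  56]
 [ 57  57  36  75 188 252 255 255 255 142  33  59  57]
 [ 69 127 108  49 163 224 255 255 255 132 100 194  76]
 [136 251 251  98  60 152 254 255 255 179 167 182  88]]
```

Fingers are clear. The side camera suggests the handle sits about 0.03 rad high, so I'll check the roller and arm numerically from a tilted wrist view.

```bash
python3 -m crank '[{"xyz":[0.3,-0.3,0],"delta_rot":[2.6,-2.6,8.7],"claw":0.8},{"xyz":[0.6,-0.6,0],"delta_rot":[5.2,-5.2,17.5],"claw":0.9},{"xyz":[0.9,-0.9,0],"delta_rot":[7.8,-7.8,26.2],"claw":1},{"xyz":[1.2,-1.2,0],"delta_rot":[10.3,-10.3,34.9],"claw":1},{"xyz":[1.45,-1.5,0],"delta_rot":[12.9,-12.9,43.7],"claw":1},{"xyz":[1.45,-1.8,0],"delta_rot":[15.5,-15.5,52.4],"claw":1},{"xyz":[1.45,-2.1,0.3],"delta_rot":[18.1,-18.1,61.1],"claw":1},{"xyz":[1.45,-2.4,0.6],"delta_rot":[20.7,-20.7,69.8],"claw":1},{"xyz":[1.45,-2.6,0.9],"delta_rot":[23.3,-23.3,78.6],"claw":1},{"xyz":[1.45,-2.6,1.3],"delta_rot":[25.85,-25.85,87.3],"claw":1},{"xyz":[1.45,-2.6,1.77],"delta_rot":[25.85,-25.85,87.3],"claw":1},{"xyz":[1.45,-2.6,1.77],"delta_rot":[25.85,-25.85,87.3],"claw":1},{"xyz":[1.45,-2.6,1.77],"delta_rot":[25.85,-25.85,87.3],"claw":1},{"xyz":[1.45,-2.6,1.77],"delta_rot":[25.85,-25.85,87.3],"claw":1}]'
python3 - <<'E'
from h import *
import pickle
y=np.radians(14.6);ex=np.array([np.cos(y),np.sin(y),0]);ey=np.array([-ex[1],ex[0],0]);o=np.array([.4815,.1882,0])
W=lambda a,b,z:o+ex*a+ey*b+np.array([0,0,z])
c=cam("wrist");pickle.dump(c,open("w10.pkl","wb")); d=c['eye']-o; print("eye stand",d@ex,d@ey,d[2]); cv2.imwrite("pics/w10.png",c['img'])
for n,p in dict(endface=W(0,-.05,.089),tL=W(.024,-.05,.089),tR=W(-.024,-.05,.089),top=W(0,-.05,.113),bot=W(0,-.05,.065),shaftend=W(0,-.058,.089),axL=W(.016,-.0505,.058),axR=W(-.016,-.0505,.058),baseL=W(.062,-.075,.03),baseR=W(-.062,-.075,.03),h0=W(-.043,-.088,.124),h0r=W(-.072,-.088,.124),hup=W(-.043,-.088,.130)).items(): print(n,np.round(proj(c,p),1))
E
```

```text
time_s: 26.35
tcp_pos: [0.5223, 0.0342, 0.2002]
eef_rot: [-179.9, 33.0, -75.3]
contact_force: [0.5, -0.2, -0.1]
gripper_width: 0.0003
gripper_force: 0.0
eye stand -1.7902052564322113e-05 -0.3127703357017242 0.2877270500973605
endface [317.  249.9]
tL [286.1 249.8]
tR [347.9 250. ]
top [317.  275.8]
bot [317.1 226.3]
shaftend [317.  243.6]
axL [297.7 219.4]
axR [336.5 219.5]
baseL [241.7 174. ]
baseR [392.7 174.3]
h0 [382.6 257.7]
h0r [426.8 257.8]
hup [383.5 265.2]
```

Run:
```python
from h import *
import pickle
np.set_printoptions(linewidth=200)
g=cv2.cvtColor(pickle.load(open("w10.pkl","rb"))['img'],cv2.COLOR_BGR2GRAY)
for v in (240,246,252): print("row",v,"from 276",g[v,276:360:2])
for u in (390,405,420): print("col",u,"from 240",g[240:285,u])
for u in (307,317,327): print("col",u,"from 210",g[210:290:2,u])
print("axles row 219 from 285",g[219,285:350:2])
for u in (290,340): print("base col",u,"from 165",g[165:185,u])
print("map"); print(g[205:290:3,272:364:4])
```

```text
row 240 from 276 [255 255 255 255 255 255 239  96  44  47  46  49 167 239 240 240 236 222 225 226 226 208 207 207 206 210 226 225 224 209  65  41  45  44  46  87 225 255 255 255 255 255]
row 246 from 276 [255 255 255 255 255 255 189  49  42  47  45 161 238 240 241 239 239 254 254 245 214 212 211 218 227 216 224 225 223 229 196  71  90  88  94  93 185 255 255 255 255 255]
row 252 from 276 [255 255 255 255 255 255  98  46  43  45  46 105 241 241 233 211 210 210 210 211 212 213 211 212 211 211 212 213 213 211 212 193 156 154 152 153 153 154 155 154 152 152]
col 390 from 240 [ 79  79  75  76  83  82 102 124 127 132 136 143 145 156 162 167 169 177 177 178 179 179 177 175 166 140  91  80  75  72  75  75  77  74  75  81  72  75  77  77  76  79  74  76  75]
col 405 from 240 [ 72  78  77  77  78  87 104 121 127 130 135 138 143 148 157 165 168 171 176 176 174 176 177 173 164 140  90  79  77  80  77  76  79  75  77  75  74  76  78  77  75  75  79  79  76]
col 420 from 240 [ 74  73  74  77  74  86 103 125 122 133 133 140 144 147 158 159 167 171 172 176 173 176 174 174 167 138  88  76  78  76  77
[... 3019 characters left out ...]
2  50  68  64  51 255 255 255 255]
 [255 255 255 255 255  66  75  77  80 255 252 250 248 249  95  72  68  62  57 255 255 255 255]
 [255 255 255 255 255  69  73  72  81 255 255 255 254 251  94  52  66  60  76 255 255 255 255]
 [255 255 255 255 255 173  75  78  77 255 255 255 255 255 122  67  69  61 178 255 255 255 255]
 [255 255 255 255 255 252  83  76  78 255 255 255 255 255 119  56  66  94 217 255 255 255 255]
 [255 255 249 248 242 227 211 187 187 164  57 253  56  54 163 186 185 207 210 229 247 250 255]
 [255 255 212 212 212 211 213 210 213  63  41 253  40  39 185 211 213 214 212 212 211 209 255]
 [255 247 213 212 212 213 212 212 210  65  40 253  39  41 193 211 212 211 212 213 211 213 255]]
```

From this view the tyre is centred between the axles (318.4 vs 317.9 px) and its underside is at seat height. The handle row matches a level arm (255.5 vs 256.6 px expected, under 0.01 rad). Handing in.

```bash
python3 -c "
from plant import job
print(job.close_job())"
```

```text
the job is handed in; nothing more can be done
None
```

The job is handed in: the wide roller measured as seated on the four wheels with the hold-down arm level on its shaft; I did not measure the contact force, did not re-check the tray rollers and bystanders after the lift, and the hand-in returned no verdict.

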